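# Snap the orange relay module onto the mounting rail

## Task

Snap the orange relay module onto the aluminium mounting rail, in the middle of the free stretch between the two grey modules: hook its rigid black lip under one long edge of the rail, then rock it down until the white sprung foot clicks under the other edge and the case sits flat. Let go of it, and leave the blue module where it is.

Things in the scene. Friction and masses are not known exactly. Their poses are not given: they have to be found in the camera images.
- relay_module: Loose module, orange case 92 (x) x 40 (y) x 46 mm (z), plain sides, 0.22 kg; grip across the 40. Origin: centre of the case's underside, 23 mm above the table at the start, z up. At its -x end (at first roughly towards the robot) a rigid black hook: leg x -46 to -37.5, down to z -21 mm; from it a 4 mm thick lip points to +x, its upper face sloping from x -37.5, z -7 to the tip at x -26, z -10.5.
- relay_foot (a joint): White sprung foot at the orange module's +x end: 0 = home, up to 0.007 m pushed outward (+x); springs back with 1 to 3.5 N. Barb tip points to -x, at x 29, z -7 mm of the module; below it a ramp runs out to x 37 at z -21, so pressing that end down on the rail's edge with 5 to 10 N pushes it out until it snaps under the edge.
- rail: Fixed aluminium rail on a grey stand. Origin on the table under its middle; x across (-x to the robot), y along, z up. Top plate 70 (x) x 250 (y) x 4 mm, top face at z 50; a 28 mm web leaves both long edges overhanging, free down to z 12. Grey modules, 36 mm high, fixed at |y| 78 to 118 mm. Home: orange underside on the top face, origins in line, x across the rail, either way round.
- blue_module: Loose blue module of the same shape and size as the orange one, standing on the mat; not to be mounted. Origin and axes as for the orange one. (A white one stands there too.)

How it is judged (in metres and radians):
At the end, for the whole second after the job is handed in: Orange module snapped home and at rest: underside on the rail's top (within 3.5 mm), level within 4.5 degrees, centred across the rail within 8 mm, square to it within 10 degrees, within 25 mm of the middle of the free stretch, foot sprung back to under 3 mm (z of relay_module in the frame of rail between 0.047 and 0.0535 m and x of relay_module in the frame of rail between -0.008 and 0.008 m and y of relay_module in the frame of rail between -0.025 and 0.025 m and angle between relay_module's own z axis and vertical below 0.08 rad and angle between the x axis of relay_module and the x axis of rail, either way round below 0.175 rad and value of joint relay_foot below 0.003 m and linear speed of relay_module below 0.02 m/s); the robot touches nothing.
It fails at once if the blue module is pushed more than 30 mm from its place (distance of blue_module from where it was at the start of the episode above 0.03 m).
It also fails if it takes over 42 s, if anything falls off the work surface, if the arm or the gripper's body presses on something with over 40 N, if the wrist force passes 120 N, or if a joint passes its speed limit or range.

## Robot

A 6-joint arm with a two-finger parallel gripper is mounted at the origin on the work surface. World frame = base frame: x ahead of the robot, y to its left, z up, the work surface at z = 0. Lengths are in mm, angles in rad, forces in N, time in s.
With the tool pointing down it reaches from about 350 to 875 mm from the base axis. Payload 4.2 kg.
Tool frame: the origin (TCP) lies at the very end of the fingers, on their centre line; the grasp point (between the pads) lies robot.pinch_z behind it (robot.pinch_z is the distance from the TCP to the grasp point, in mm); x points along the fingers, y is the direction in which the jaws open and shut, and the axes are right-handed (so a half turn about x gives the same grasp; the last joint's range is limited). The gripper opens to 87 mm and grips with 3 to 60 N. Pads are 19 mm wide; open, the fingers measure 117 mm over their backs; the gripper's body (75 mm by 190 mm) begins 51 mm behind the grasp point.
Start: joints at [-1.045, 0.385, 0.008, 0, -1.194, -0.259], TCP at [164.795, -602.861, 194.55] pointing down, gripper open.
Joint ranges: [-3.14, 3.14], [-1.21, 2.06], [-1.07, 1.41], [-3.16, 2.05], [-2.99, -0.16], [-3.1, 3.1]. Speed limits (rad/s): [2.79, 2.79, 3.14, 3.14, 3.14, 3.14].

## Interface

Orientations are given as [roll, pitch, yaw] about the fixed x, y, z axes, in that order (R = Rz(yaw) Ry(pitch) Rx(roll)).
In Python, from station import robot gives the robot as it stands.
- The arm moves only by the tool carry_out, never from a script. Its argument "motion" is a list of rows, each a list of 7 numbers: the shift along the tool's x, y, z in mm, then the turn, a rotation vector about the tool's x, y, z in degrees, then the finger opening in mm, from 0 to 87. In form: [[tx, ty, tz, wx, wy, wz, hand], ...]. A call has 1 to 20 rows; each row shifts and turns the commanded pose from where the row before left it, along the tool's axes as they then stand; what a row does not reach is not made up. A row lasts 1/10 s, in which the tool goes at most 50 mm and 8.59 degrees, less where a joint would pass 70% of its speed; a pose out of reach is approached as far as the arm can. A call with a gripper value outside its range is refused whole. The fingers move at their own pace and stop on an object; "newtons" is the grip in N (left out, the last holds). Time passes only in rows, so rows that do not move let the fingers close. It gives the time, the measured TCP pose, the force and the opening at its end, in the units of the state.
- robot.state(): the state, without advancing time (a new reading comes with each control period).
- robot.capture(name): name is "side" or "top"; returns the picture (420x560x3 uint8, red, green, blue); there is no depth.
- robot.calibration(name): a dict with "fx", "fy", "cx", "cy" (pixels), "extrinsics" (4x4, takes a point from camera to world coordinates). Camera axes: x right, y up, looking along -z (the intrinsics and any distortion apply to the point x, -y, -z); pixel columns grow to the right and rows downward; lengths in mm; the calibration is good to about 2 mm. A picture is of the moment at which its call begins. calibration takes no time and is no camera call.
- robot.finish_job(): hands the job in, once; it reports no verdict.
The state is a dict: "time": time; "qpos": joint angles; "dq": joint speeds; "joint_efforts": joint torques, N m; "ee_pos": TCP position; "tool_rot": TCP orientation; "wrist_force": force on the tool from outside, world axes, zero at the start; "wrist_torque": the same for the moment, N m; "opening": finger opening in mm.
Only numpy, scipy, OpenCV 4.12 (cv2) and the standard library are available. Lean on these libraries where they do the work, as an engineer would, in place of code of your own. Each camera call takes 0.05 s, during which the arm holds its last target. There are 200 camera calls.

## Working session

There is one attempt and no reset: what is moved stays moved. The work goes in short steps, Python scripts to look and compute and a tool call to move; the robot and the scene stay as the last step left them, time stands still between calls to the robot, and variables do not carry over. Pictures are saved under pics/ and viewed, about 8 in all and at most 12, crops included, and the job is handed in when it is done.

Besides the shell and the picture viewer there is one more tool, called after ">>>" as name([rows], argument=value, ...), one row to a line, values as JSON. carry_out: Moves the arm, as the interface text tells. Its arguments: {"type":"object","properties":{"motion":{"type":"array"},"newtons":{"type":"number"}},"required":["motion"]}

```bash
ls; mkdir -p pics; python3 - <<'E'
from station import robot
import cv2,numpy as np
print(robot.state()); print(robot.pinch_z)
for n in("top","side"):
    c=robot.calibration(n);print(n,c)
    cv2.imwrite(f"pics/{n}0.png",robot.capture(n)[...,::-1])
E
```

```text
pics
{'time': 0.0, 'qpos': array([-1.04540702e+00,  3.85546378e-01,  6.64477669e-03, -5.11119870e-04,
       -1.19399070e+00, -2.58591122e-01]), 'dq': array([ 8.37858005e-04,  1.00192601e-04, -2.46222577e-04, -3.39282521e-05,
        4.54736800e-04,  1.41416885e-03]), 'joint_efforts': array([ 1.44956789e-04, -3.90666568e+01,  1.87408412e+01,  4.22000349e+00,
        1.09541128e-02, -2.11740803e-04]), 'ee_pos': array([ 164.62069255, -602.25143857,  193.47142433]), 'tool_rot': array([1.6065914 , 1.56864719, 1.87320103]), 'wrist_force': array([-0.20154617,  0.63622368,  0.35854281]), 'wrist_torque': array([-0.00591147, -0.0037194 ,  0.00030105]), 'opening': 86.93030028543086}
18.700000000000003
top {'fx': 510.2939435384488, 'fy': 510.2939435384488, 'cx': 273.0979201490322, 'cy': 203.86938912088257, 'extrinsics': array([[-1.63769730e-02,  9.95792489e-01, -9.01615990e-02,
         4.91521451e+02],
       [-9.99641041e-01, -1.82188301e-02, -1.96433942e-02,
        -2.76809324e+01],
       [-2.12033832e-02,  8.98075354e-02,  9.95733410e-01,
         8.42461237e+02],
       [ 0.00000000e+00,  0.00000000e+00,  0.00000000e+00,
         1.00000000e+00]])}
side {'fx': 430.594611545099, 'fy': 430.594611545099, 'cx': 276.2592457861284, 'cy': 209.3979002590481, 'extrinsics': array([[-7.94295385e-01,  4.21230566e-01, -4.37789506e-01,
         2.15555539e+02],
       [-6.07530467e-01, -5.49233789e-01,  5.73802211e-01,
         4.16086406e+02],
       [ 1.25424061e-03,  7.21738911e-01,  6.92164266e-01,
         5.42921047e+02],
       [ 0.00000000e+00,  0.00000000e+00,  0.00000000e+00,
         1.00000000e+00]])}
```

View pics/top0.png

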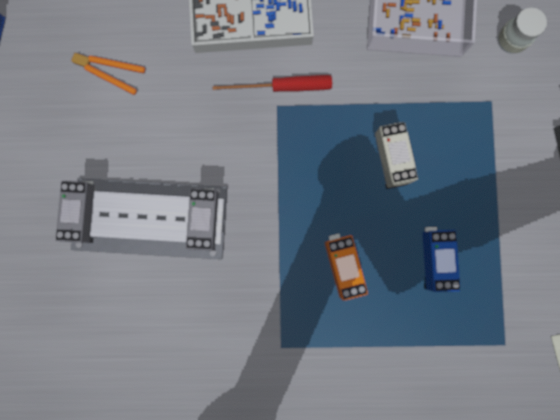

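View pics/side0.png

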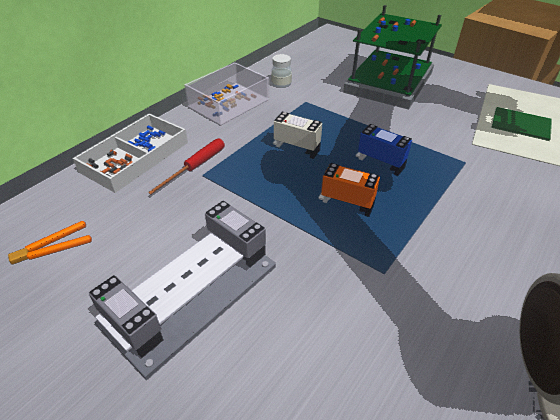

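Top view: the orange module is at about (347,268) with its white foot at (334,237), towards +x. The blue one is at (441,261), and the rail runs from (60,212) to (223,218). The side view shows the same layout, with orange at (350,187) and the rail at (185,275). Next I'll measure masks and look at enlarged crops.

```bash
cat > h.py <<'E'
import numpy as np,cv2
from station import robot
def ray(n,uv):
    c=robot.calibration(n);E=c["extrinsics"]
    d=E[:3,:3]@np.array([(uv[0]-c["cx"])/c["fx"],-(uv[1]-c["cy"])/c["fy"],-1.])
    return E[:3,3],d
def onz(n,uv,z):
    o,d=ray(n,uv);return o+d*(z-o[2])/d[2]
def tri(a,b):
    (o1,d1),(o2,d2)=ray("top",a),ray("side",b)
    s=np.linalg.lstsq(np.c_[d1,-d2],o2-o1,rcond=None)[0]
    p,q=o1+d1*s[0],o2+d2*s[1];return (p+q)/2,np.linalg.norm(p-q)
def proj(n,p):
    c=robot.calibration(n);E=c["extrinsics"]
    q=E[:3,:3].T@(np.asarray(p,float)-E[:3,3]);return c["cx"]+c["fx"]*q[0]/-q[2],c["cy"]-c["fy"]*q[1]/-q[2]
E
python3 - <<'E'
from h import *
for n in("top","side"):
    im=cv2.imread(f"pics/{n}0.png");hsv=cv2.cvtColor(im,cv2.COLOR_BGR2HSV)
    for nm,lo,hi in(("orange",(5,150,90),(18,255,255)),("white",(0,0,200),(180,40,255))):
        m=cv2.inRange(hsv,lo,hi)
        if nm=="orange": m=cv2.morphologyEx(m,cv2.MORPH_CLOSE,np.ones((9,9)))
        for c in cv2.findContours(m,0,2)[0]:
            if cv2.contourArea(c)>120:
                r=cv2.minAreaRect(c);print(n,nm,cv2.contourArea(c),cv2.boxPoints(r).round(1).tolist())
t=cv2.imread("pics/top0.png");s=cv2.imread("pics/side0.png")
a=cv2.resize(t[165:265,45:235],(760,400),interpolation=cv2.INTER_CUBIC)
cv2.imwrite("pics/railtop.png",a)
b=cv2.resize(s[190:370,80:280],(600,540),interpolation=cv2.INTER_CUBIC)
o=cv2.resize(t[230:302,320:374],(0,0),fx=4,fy=4,interpolation=cv2.INTER_CUBIC)
o2=cv2.resize(s[155:215,315:385],(0,0),fx=4,fy=4,interpolation=cv2.INTER_CUBIC)
C=np.zeros((600,800,3),np.uint8);C[:288,:216]=o;C[:240,220:500]=o2
b=cv2.resize(s[190:370,80:280],(333,300),interpolation=cv2.INTER_CUBIC);C[300:600,:333]=b
C[300:600,340:800]=cv2.resize(t[170:265,45:235],(460,300)) 
cv2.imwrite("pics/crops.png",C)
E
```

```text
top orange 1012.5 [[325.6000061035156, 242.39999389648438], [351.3999938964844, 235.39999389648438], [366.20001220703125, 290.5], [340.3999938964844, 297.3999938964844]]
top orange 611.5 [[81.0, 72.5999984741211], [91.30000305175781, 46.70000076293945], [144.1999969482422, 67.9000015258789], [133.89999389648438, 93.80000305175781]]
side orange 1283.0 [[5.099999904632568, 249.8000030517578], [83.4000015258789, 219.6999969482422], [91.4000015258789, 240.6999969482422], [13.100000381469727, 270.79998779296875]]
side orange 1576.0 [[318.1000061035156, 194.10000610351562], [326.8999938964844, 161.8000030517578], [380.29998779296875, 176.3000030517578], [371.5, 208.6999969482422]]
side orange 286.5 [[101.80000305175781, 171.6999969482422], [107.5, 149.10000610351562], [132.60000610351562, 155.39999389648438], [127.0, 178.0]]
side orange 1426.0 [[481.6000061035156, 10.199999809265137], [500.79998779296875, -26.299999237060547], [568.7999877929688, 9.300000190734863], [549.5999755859375, 45.900001525878906]]
side white 213.0 [[95.0, 316.8999938964844], [99.30000305175781, 312.79998779296875]
[... 293 characters left out ...]
89648438], [243.1999969482422, 256.6000061035156], [157.6999969482422, 323.79998779296875]]
side white 250.0 [[219.8000030517578, 219.1999969482422], [228.1999969482422, 206.8000030517578], [248.0, 220.0], [239.6999969482422, 232.5]]
side white 330.5 [[73.0, 158.0], [173.39999389648438, 107.80000305175781], [188.8000030517578, 138.60000610351562], [88.4000015258789, 188.8000030517578]]
side white 225.5 [[281.70001220703125, 123.0999984741211], [284.6000061035156, 112.5], [312.29998779296875, 120.0999984741211], [309.3999938964844, 130.60000610351562]]
side white 2743.5 [[472.1000061035156, 143.5], [487.5, 80.5], [574.2000122070312, 101.69999694824219], [558.7999877929688, 164.6999969482422]]
```

View pics/crops.png

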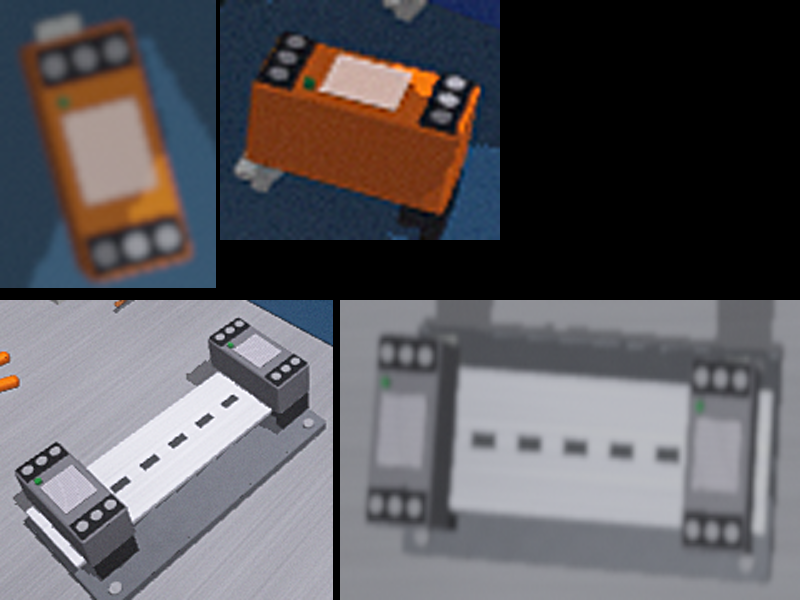

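View pics/railtop.png

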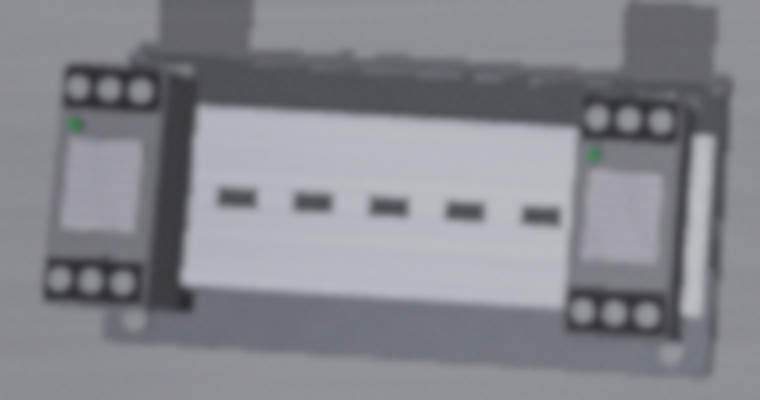

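Crops: the orange screw rows and label are clear in both views, as are the five rail slots (top crop from (237,198) to (541,215)). I'll triangulate these.

```bash
python3 - <<'E'
from h import *
T=lambda x,y:(320+(x-1.5)/4,230+(y-1.5)/4)
S=lambda x,y:(315+(x-221.5)/4,155+(y-1.5)/4)
f=tri(T(85,58),S(287,58));k=tri(T(136,245),S(449,100));l=tri(T(110.5,150),S(367.5,81))
for n,p in(("foot row",f),("hook row",k),("label",l)):print(n,p[0].round(1),round(p[1],1))
d=f[0]-k[0];print("sep",np.linalg.norm(d).round(1),"yaw",np.degrees(np.arctan2(d[1],d[0])).round(2))
a,b=onz("top",T(85,58),69),onz("top",T(136,245),69);print("top at z69",((a+b)/2).round(1),np.degrees(np.arctan2(*(a-b)[1::-1])).round(2))
# slots
P={}
for n,roi in(("top",(85,200,190,235)),("side",(130,215,245,325))):
    g=cv2.imread(f"pics/{n}0.png",0)
    x0,y0,x1,y1=roi
    W=cv2.resize(g[y0:y1,x0:x1],(0,0),fx=4,fy=4,interpolation=cv2.INTER_CUBIC)
    m=(W<120).astype(np.uint8)
    N,_,st,c=cv2.connectedComponentsWithStats(m)
    print(n,[(st[i][4],((c[i]-1.5)/4+(x0,y0)).round(1).tolist()) for i in range(1,N) if st[i][4]>60])
E=lambda x,y:(45+(x-1.5)/4,165+(y-1.5)/4)
for nm,pts,z in(("slots",[(237,198),(313,202),(389,207),(465,211),(541,215)],50),("greyL/R",[(103,183),(625,215)],86),("edge far",[(200,104),(575,126)],50),("edge near",[(185,287),(560,306)],50),("gapcorners",[(195,104),(182,287)],50)):
    q=np.array([onz("top",E(*p),z) for p in pts]);print(nm,q[:,:2].round(1).tolist(),"mean",q.mean(0)[:2].round(1),np.degrees(np.arctan2(*(q[0]-q[-1])[1::-1])).round(2))
E
```

```text
foot row [ 498.6 -113.3   72.5] 0.4
hook row [ 428.7 -130.3   72.9] 1.0
label [ 463.7 -122.2   71.1] 1.3
sep 71.9 yaw 13.71
top at z69 [ 463.8 -122.1   69. ] 13.69
top [(np.int32(3813), [88.0, 215.6]), (np.int32(519), [103.8, 214.0]), (np.int32(490), [122.7, 215.1]), (np.int32(463), [141.7, 216.3]), (np.int32(454), [160.8, 217.4]), (np.int32(447), [179.9, 218.6])]
side [(np.int32(14205), [222.9, 237.6]), (np.int32(196), [218.2, 217.2]), (np.int32(566), [217.3, 250.3]), (np.int32(618), [202.2, 261.8]), (np.int32(669), [186.2, 274.0]), (np.int32(212), [212.5, 282.3]), (np.int32(731), [169.4, 286.9]), (np.int32(262), [200.7, 292.0]), (np.int32(2652), [225.1, 308.3]), (np.int32(262), [137.2, 297.6]), (np.int32(716), [184.1, 305.4]), (np.int32(799), [151.7, 300.4]), (np.int32(3347), [141.9, 316.3]), (np.int32(1588), [156.3, 321.3]), (np.int32(65), [185.1, 322.4])]
slots [[552.0, 253.5], [549.9, 223.6], [547.4, 193.6], [545.3, 163.7], [543.2, 133.9]] mean [547.6 193.7] 85.8
greyL/R [[555.8, 291.4], [540.3, 95.2]] mean [548.  193.3] 85.49
edge far [[589.4, 268.7], [577.9, 120.5]] mean [583.6 194.6] 85.57
edge near [[517.5, 273.5], [507.6, 126.5]] mean [512.6 200. ] 86.16
gapcorners [[589.4, 270.7], [517.5, 274.7]] mean [553.5 272.7] -3.19
```

```bash
cat >> h.py <<'E'
from scipy.spatial.transform import Rotation as Ro
D=np.diag
def down(yaw,tilt=0):   # module-frame x=-> tool: x down, y = module y ; yaw,tilt deg; tilt>0 lifts +x end
    M=Ro.from_euler("z",yaw,degrees=True)*Ro.from_euler("y",-tilt,degrees=True)
    return M*Ro.from_matrix(np.array([[0,0,1],[0,1,0],[-1,0,0]]))
def delta(R0,p0,R1,p1):
    print("shift in old tool axes",R0.inv().apply(np.array(p1)-p0).round(1),"in new",R1.inv().apply(np.array(p1)-p0).round(1),"turn deg",np.degrees((R0.inv()*R1).as_rotvec()).round(2))
def cur():
    s=robot.state();return Ro.from_euler("xyz",s["tool_rot"]),s["ee_pos"],s
E
python3 - <<'E'
from h import *
R,p,s=cur();print(R.as_matrix().round(3))
for a,b in zip([(103.8,214.0),(122.7,215.1),(141.7,216.3),(160.8,217.4),(179.9,218.6)],[(151.7,300.4),(169.4,286.9),(186.2,274.0),(202.2,261.8),(217.3,250.3)]):print(tri(a,b)[0].round(1))
p0=np.array([164.8,-602.9,194.5])
delta(R,p0,down(13.7),[468.7,-120.9,120])
delta(R,p0,down(13.7+180),[468.7,-120.9,120])
E
```

```text
[[-0.001 -0.263  0.965]
 [ 0.002  0.965  0.263]
 [-1.     0.002 -0.   ]]
[551.7 252.6  52.3]
[549.5 222.9  52.2]
[547.1 193.   52.3]
[544.9 163.1  52.2]
[542.5 133.3  52. ]
shift in old tool axes [ 75.2 384.8 420.1] in new [ 74.5 396.3 409.4] turn deg [ 1.57 -0.01 -0.11]
shift in old tool axes [ 75.2 384.8 420.1] in new [  74.5 -396.3 -409.4] turn deg [-1.7843e+02  1.7000e-01 -1.0000e-02]
```

>>> carry_out([
  [0,0,0,1.6,0,0,87],
  [0,15,15,0,0,0,87],
  [0,25,25,0,0,0,87],
  [0,33,34,0,0,0,87],
  [0,35,36,0,0,0,87],
  [0,35,36,0,0,0,87],
  [0,35,36,0,0,0,87],
  [0,35,36,0,0,0,87],
  [0,35,36,0,0,0,87],
  [0,35,36,0,0,0,87],
  [0,35,36,0,0,0,87],
  [0,33,34,0,0,0,87],
  [15,25,25,0,0,0,87],
  [30,15,20,0,0,0,87],
  [30,5.3,4.4,0,0,0,87],
  [0,0,0,0,0,0,87],
])

```text
time: 1.7
ee_pos: [465.2, -121.1, 115.9]
tool_rot: [2.852, 1.562, 3.091]
wrist_force: [-0.5, 0.4, -0.2]
opening: 86.9
```

```bash
python3 - <<'E'
from h import *
for i in range(4):
    t=robot.capture("side"); R,p,s=cur();print(s["time"],p.round(2),np.degrees(R.as_rotvec()).round(2)) if i in(0,3) else 0
q=robot.capture("top")
C=np.zeros((400,800,3),np.uint8)
C[:,:400]=cv2.resize(t[110:230,290:410],(400,400),interpolation=2);C[:,400:]=cv2.resize(q[210:330,290:410],(400,400),interpolation=2)
cv2.imwrite("pics/pre.png",C[...,::-1])
delta(R,p,down(13.7),[468.7,-120.9,33])
E
```

```text
1.75 [ 466.68 -121.95  118.22] [-10.77  89.81  10.78]
1.9 [ 468.92 -122.81  121.19] [-10.74  89.38  10.67]
shift in old tool axes [88.2  2.   0. ] in new [88.2  1.9  0.2] turn deg [-0.06  0.15  0.06]
```

View pics/pre.png

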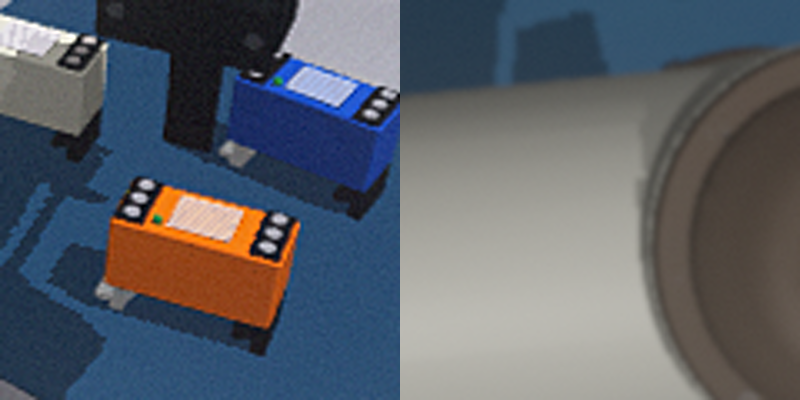

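The side view (left half) shows one finger with its tip at about pixel (348,155). The top view is blocked by the arm. I'll check this against the projected tip positions.

```bash
python3 - <<'E'
from h import *
R,p,s=cur();print(p.round(1))
for d in(-50,50,0):print(d,np.round(proj("side",p+R.apply([0,d,0])),0))
t=robot.capture("side")
cv2.imwrite("pics/pre2.png",t[...,::-1])
print(cur()[1].round(2))
E
```

```text
[ 468.9 -122.8  121.3]
-50 [361. 134.]
50 [343. 167.]
0 [352. 150.]
[ 468.82 -122.82  121.18]
```

View pics/pre2.png

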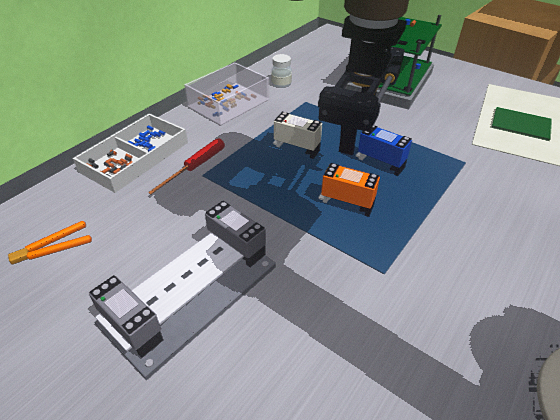

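```bash
python3 - <<'E'
from h import *
t=cv2.imread("pics/pre2.png")[60:220,290:410]
t=cv2.LUT(t,(255*(np.arange(256)/255)**.45).astype(np.uint8))
t=cv2.resize(t,(450,600),interpolation=cv2.INTER_CUBIC);cv2.imwrite("pics/zoom.png",t)
R,p,s=cur()
for q in((347,155),):print(onz("side",q,121.2).round(1))
E
```

```text
[ 468.6 -105.5  121.2]
```

View pics/zoom.png

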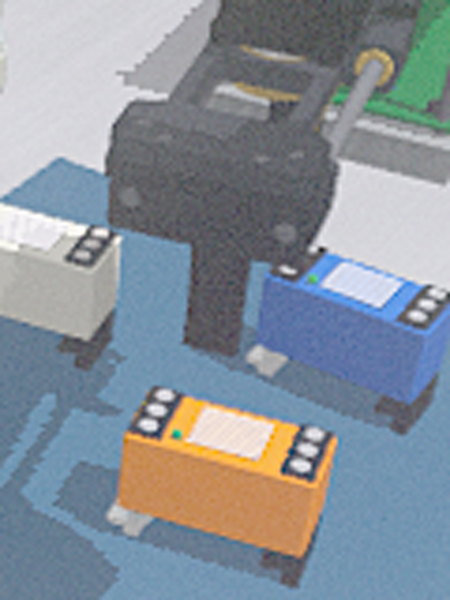

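```bash
python3 - <<'E'
from h import *
R,p,s=cur()
Z=lambda q:((np.array(proj("side",p+R.apply(q)))-(290,60))*3.75).round(0).tolist()
for q in([0,58.5,9.5],[0,58.5,-9.5],[0,43.5,9.5],[0,43.5,-9.5],[-69.7,95,37.5],[-69.7,95,-37.5],[-69.7,37.5,95],[-69.7,-37.5,95],[-69.7,37.5,-95],[-69.7,0,0]):print(q,Z(q))
E
```

```text
[0, 58.5, 9.5] [172.0, 408.0]
[0, 58.5, -9.5] [215.0, 419.0]
[0, 43.5, 9.5] [183.0, 387.0]
[0, 43.5, -9.5] [226.0, 399.0]
[-69.7, 95, 37.5] [89.0, 299.0]
[-69.7, 95, -37.5] [282.0, 348.0]
[-69.7, 37.5, 95] [6.0, 193.0]
[-69.7, -37.5, 95] [71.0, 111.0]
[-69.7, 37.5, -95] [471.0, 302.0]
[-69.7, 0, 0] [255.0, 199.0]
```

The finger and the body both sit about 15 px higher than the projection says, so I'll settle it by closing the fingers partway in free air and comparing.

>>> carry_out([
  [0,0,0,0,0,0,20],
  [0,0,0,0,0,0,20],
  [0,0,0,0,0,0,20],
  [0,0,0,0,0,0,20],
  [0,0,0,0,0,0,20],
  [0,0,0,0,0,0,20],
  [0,0,0,0,0,0,20],
], newtons=40)

```text
time: 2.7
ee_pos: [468.0, -122.2, 119.5]
tool_rot: [3.129, 1.571, -2.915]
wrist_force: [0.3, -0.1, -0.9]
opening: 38.6
```

```bash
python3 - <<'E'
from h import *
t=robot.capture("side")[...,::-1];print(cur()[2]["opening"],cur()[1])
cv2.imwrite("pics/c20.png",t)
q=[]
for im in(cv2.imread("pics/pre2.png"),t):
    a=cv2.LUT(im[60:220,290:410].copy(),(255*(np.arange(256)/255)**.45).astype(np.uint8))
    q.append(cv2.resize(a,(400,533),interpolation=cv2.INTER_CUBIC))
cv2.imwrite("pics/cmp.png",np.hstack(q))
E
```

```text
35.01699779602121 [ 468.00868633 -122.17347995  119.50280843]
```

View pics/cmp.png

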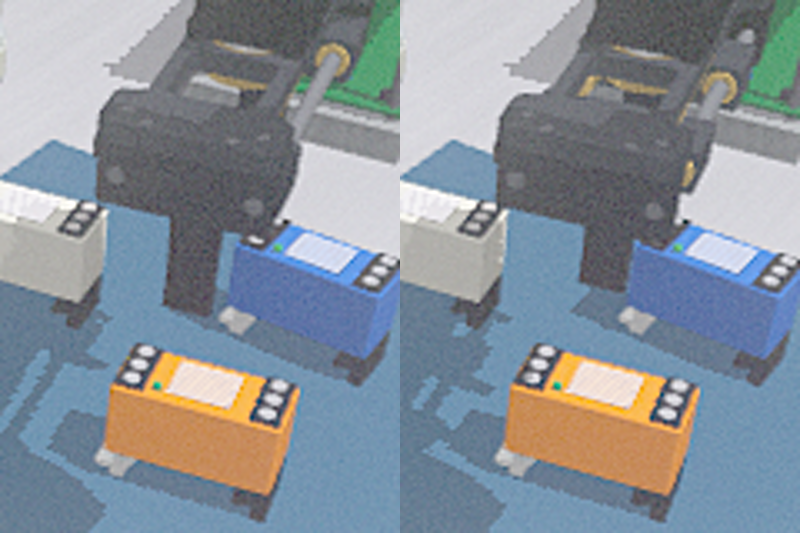

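Comparison: the visible finger is the near one. Its tip moved from about (348,154) to (352,147) on closing, but both positions lie about (5,-15) px from the projection. I'll reopen and go down to just above the module's top, where parallax can't hide an offset.

>>> carry_out([
  [5,0,0,0,0,0,87],
  [10,0,0,0,0,0,87],
  [10,0,0,0,0,0,87],
  [10,0,0,0,0,0,87],
  [5,0,0,0,0,0,87],
  [0,0,0,0,0,0,87],
  [0,0,0,0,0,0,87],
  [0,0,0,0,0,0,87],
])

```text
time: 3.55
ee_pos: [468.4, -122.2, 79.9]
tool_rot: [-0.268, 1.57, -0.029]
wrist_force: [-0.4, -0.0, -0.5]
opening: 85.2
```

```bash
python3 - <<'E'
from h import *
t=robot.capture("side")[...,::-1];R,p,s=cur();print(s["opening"],p,s["wrist_force"],s["qpos"].round(3))
cv2.imwrite("pics/s80.png",t)
for q in([0,58.5,9.5],[0,58.5,-9.5],[0,43.5,9.5],[0,43.5,-9.5]):
    u=proj("side",p+R.apply(q));print(np.round(u,0));cv2.circle(t,(round(u[0]),round(u[1])),1,(0,255,0),-1)
a=cv2.LUT(t[90:220,290:410].copy(),(255*(np.arange(256)/255)**.45).astype(np.uint8))
cv2.imwrite("pics/s80z.png",cv2.resize(a,(480,520),interpolation=cv2.INTER_CUBIC))
E
```

```text
85.32282339768258 [ 468.42108628 -122.19611871   79.96573617] [-0.0006956   0.10265921  0.43799453] [ 0.081  0.27  -0.49   0.    -0.81  -1.413]
[333. 189.]Traceback (most recent call last):
  File "<stdin>", line 5, in <module>
cv2.error: OpenCV(4.12.0) :-1: error: (-5:Bad argument) in function 'circle'
> Overload resolution failed:
>  - Layout of the output array img is incompatible with cv::Mat
>  - Expected Ptr<cv::UMat> for argument 'img'
```

```bash
python3 - <<'E'
from h import *
t=cv2.imread("pics/s80.png");R,p,s=cur()
a=cv2.LUT(t,(255*(np.arange(256)/255)**.45).astype(np.uint8))
for q in([0,58.5,9.5],[0,58.5,-9.5],[0,43.5,9.5],[0,43.5,-9.5]):
    u=proj("side",p+R.apply(q));print(np.round(u,0));cv2.circle(a,(round(u[0]),round(u[1])),1,(0,255,0),-1)
cv2.imwrite("pics/s80z.png",cv2.resize(a[80:220,280:410],(520,560),interpolation=cv2.INTER_CUBIC))
E
```

```text
[333. 189.]
[345. 192.]
[336. 183.]
[347. 186.]
```

View pics/s80z.png

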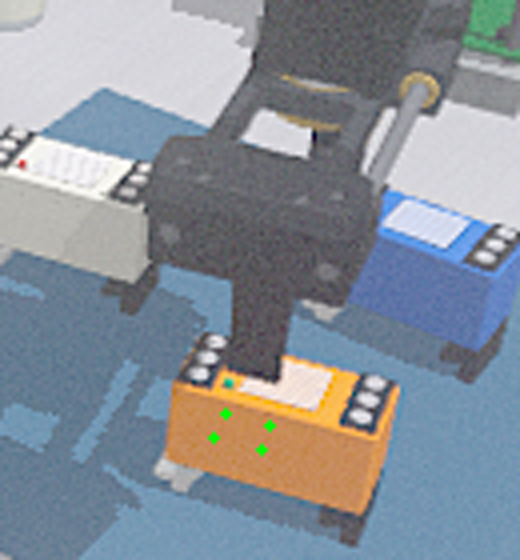

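Zoom: the near fingertip covers the label at about (345,174), against a prediction of (340,188), so the tool's real position differs from the reported one. The offset is too big to ignore. Moving a known distance across the side view will let me solve for it.

>>> carry_out([
  [-20,0,0,0,0,0,87],
  [-40,0,0,0,0,0,87],
  [0,20,0,0,0,0,87],
  [0,40,0,0,0,0,87],
  [0,40,0,0,0,0,87],
  [0,40,0,0,0,0,87],
  [0,40,0,0,0,0,87],
  [0,20,0,0,0,0,87],
  [0,0,0,0,0,0,87],
  [0,0,0,0,0,0,87],
  [0,0,0,0,0,0,87],
])

```text
time: 4.7
ee_pos: [420.8, 71.5, 139.7]
tool_rot: [-0.172, 1.571, 0.066]
wrist_force: [-0.5, 0.1, -0.0]
opening: 87.2
```

```bash
python3 - <<'E'
from h import *
t=robot.capture("side")[...,::-1].copy();q=robot.capture("top")[...,::-1].copy();R,p,s=cur();print(s["time"],s["opening"],p.round(1))
np.save("pics/sA.npy",t)
a=cv2.LUT(t,(255*(np.arange(256)/255)**.45).astype(np.uint8))
for d in(58.5,43.5,-43.5,-58.5):
  for w in(9.5,-9.5):
    u=proj("side",p+R.apply([0,d,w]));print(d,w,np.round(u,1));cv2.circle(a,(round(u[0]),round(u[1])),2,(0,255,0),-1)
    u=proj("top",p+R.apply([0,d,w]));cv2.circle(q,(round(u[0]),round(u[1])),2,(0,255,0),-1)
for z in(0,):
    u=proj("side",[0,0,0]);print("base",u)
cv2.imwrite("pics/sA.png",np.hstack([cv2.resize(a[100:400,200:470],(540,600)),cv2.resize(q[100:400,170:300],(260,600))]))
E
```

```text
4.8 87.03403200911507 [420.8  71.3 139.5]
58.5 9.5 [287.3 249.7]
58.5 -9.5 [301.6 254.5]
43.5 9.5 [291.9 241.4]
43.5 -9.5 [306. 246.]
-43.5 9.5 [315.7 198.7]
-43.5 -9.5 [328.7 202.4]
-58.5 9.5 [319.3 192.1]
-58.5 -9.5 [332.1 195.8]
base (np.float64(626.6783569460099), np.float64(419.75343947628494))
```

View pics/sA.png

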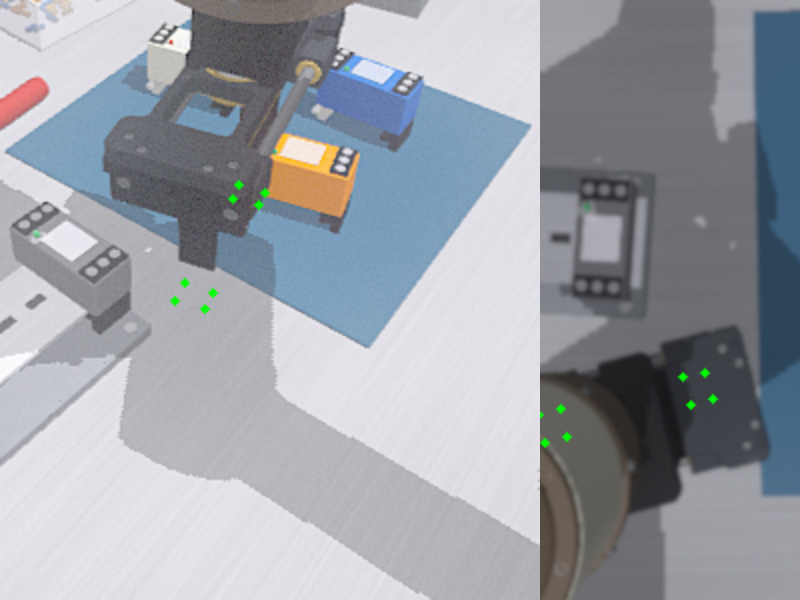

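```bash
python3 - <<'E'
from h import *
R,p,s=cur()
print("pred far end mid",(p+R.apply([0,-95,0])).round(1))
for z in(220,250,280):print(z,onz("top",(277,296),z).round(1))
# multi-pose: reported tip centre of near finger bottom (outer edge mid) vs observed pixel -> constant offset
from scipy.optimize import least_squares
R0=R
obs=[([468.8,-122.8,121.2],86.9,(348.,153.5)),([468.4,-122.2,80.0],85.3,(345.,174.5)),([420.8,71.3,139.5],87.0,(299.3,232.0))]
for d0 in(8,15):
  f=lambda o:np.concatenate([np.array(proj("side",np.array(P)+o+R0.apply([0,w/2+d0,0])))-u for P,w,u in obs])
  r=least_squares(f,[0,0,0]);print(d0,r.x.round(1),r.fun.round(1))
  g=lambda o:f([o[0],0,o[1]]);r=least_squares(g,[0,0]);print(" y=0:",r.x.round(1),r.fun.round(1))
  g=lambda o:f([o[0],o[1],0]);r=least_squares(g,[0,0]);print(" z=0:",r.x.round(1),r.fun.round(1))
E
```

```text
pred far end mid [443.2 -21.  139.5]
220 [436.3 -18.3 220. ]
250 [439.  -18.7 250. ]
280 [441.6 -19.2 280. ]
8 [-3.3 -1.3 29. ] [-0.7 -0.4 -0.6 -0.4  1.   0.7]
 y=0: [-4.  30.3] [-0.7 -0.6 -0.5 -0.5  0.9  0.8]
 z=0: [ 12.1 -29.6] [-2.1  2.4 -1.7  1.   2.9 -2. ]
15 [-1.6 -8.2 29. ] [-0.7 -0.4 -0.6 -0.4  1.   0.7]
 y=0: [-6. 37.] [-0.4 -1.2 -0.3 -0.7  0.3  1.6]
 z=0: [ 13.7 -36.4] [-2.1  2.4 -1.7  1.   2.9 -2. ]
```

Pose A, from the side and top views: the top view agrees with the reported x and y to within a few mm. The side view, over three poses, puts the fingertips about 29–30 mm above the reported TCP. Going down to reported z ≈ 5 is safe under either reading, because the body stays above the case. Picking and placing are relative moves in any case. I'll descend carefully.

>>> carry_out([
  [0,-20,0,0,0,0,87],
  [0,-40,0,0,0,0,87],
  [0,-40,0,0,0,0,87],
  [0,-40,0,0,0,0,87],
  [0,-40,0,0,0,0,87],
  [0,-19,0,0,0,0,87],
  [20,0,0,0,0,0,87],
  [30,0,0,0,0,0,87],
  [30,0,0,0,0,0,87],
  [15,0,0,0,0,0,87],
  [10,0,0,0,0,0,87],
  [0,0,0,0,0,0,87],
])

```text
time: 6.0
ee_pos: [466.9, -121.9, 33.4]
tool_rot: [2.971, 1.568, -3.074]
wrist_force: [-0.7, -0.5, 0.4]
opening: 86.9
```

```bash
python3 - <<'E'
from h import *
t=robot.capture("side")[...,::-1].copy();R,p,s=cur();print(s["time"],p.round(1),s["wrist_force"].round(1),s["wrist_torque"].round(2))
c20=np.array([468,-122.2,119.5]);print("closed pred",np.round(proj("side",c20+[-4,0,30]+R.apply([0,25.5,0]))),"obs 352,147")
cv2.imwrite("pics/d35.png",t)
# how much orange visible by column near finger
h=cv2.cvtColor(t,cv2.COLOR_BGR2HSV);m=cv2.inRange(h,(5,150,60),(18,255,255));ys,xs=np.nonzero(m[150:220,300:400])
print(m[150:220,300:400].sum()//255,xs.min()+300,xs.max()+300,ys.min()+150,ys.max()+150)
k=cv2.inRange(t,(0,0,0),(45,45,45))[100:230,300:400]
for r in range(60,115,4):
    c=np.nonzero(k[r])[0];print(r+100,(c.min()+300,c.max()+300,len(c)) if len(c) else None,end=" ")
E
```

```text
6.05 [ 467.8 -121.7   34.4] [ 0.8 -0.8  0.3] [ 0.   -0.01 -0.01]
closed pred [352. 145.] obs 352,147
979 322 379 173 208
160 (np.int64(315), np.int64(370), 41) 164 (np.int64(315), np.int64(369), 49) 168 (np.int64(315), np.int64(399), 63) 172 (np.int64(322), np.int64(399), 49) 176 (np.int64(330), np.int64(377), 34) 180 (np.int64(336), np.int64(375), 23) 184 (np.int64(336), np.int64(374), 17) 188 (np.int64(335), np.int64(347), 13) 192 (np.int64(335), np.int64(347), 13) 196 (np.int64(340), np.int64(346), 7) 200 (np.int64(374), np.int64(374), 1) 204 None 208 (np.int64(360), np.int64(371), 10) 212 (np.int64(365), np.int64(369), 5)
```

>>> carry_out([
  [10,0,0,0,0,0,87],
  [10,0,0,0,0,0,87],
  [6,0,0,0,0,0,87],
  [3,0,0,0,0,0,87],
  [0,0,0,0,0,0,87],
  [0,0,0,0,0,0,87],
])

```text
time: 6.65
ee_pos: [468.0, -121.2, 5.6]
tool_rot: [-0.458, 1.571, -0.219]
wrist_force: [-0.1, -0.4, 1.1]
opening: 87.0
```

```bash
python3 - <<'E'
from h import *
t=robot.capture("side")[...,::-1].copy();R,p,s=cur();print(s["time"],p.round(1),s["wrist_force"].round(1),s["wrist_torque"].round(2))
a=cv2.LUT(t,(255*(np.arange(256)/255)**.45).astype(np.uint8))
cv2.imwrite("pics/d5.png",cv2.resize(a[80:230,270:420],(600,600),interpolation=cv2.INTER_CUBIC))
E
```

```text
6.7 [ 468.1 -121.2    5.8] [-0.5  0.1  0.6] [-0.01 -0.   -0.02]
```

View pics/d5.png

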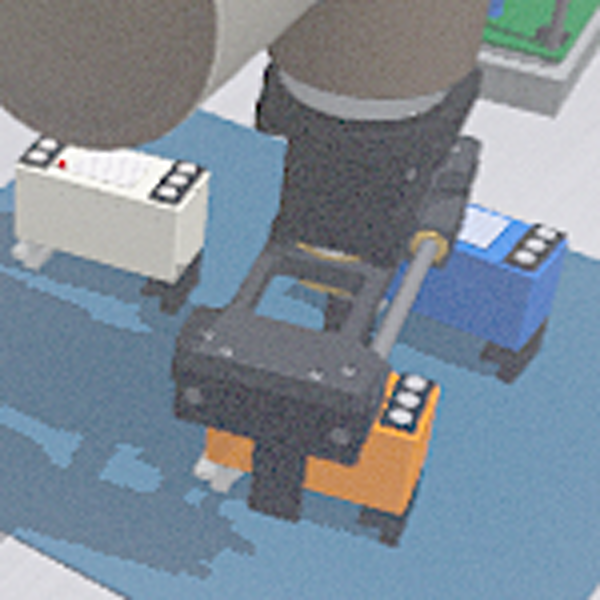

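Finger straddling the module at tip pixel about (339,210), slightly towards the foot end as planned, and nothing is touching. Closing now.

>>> carry_out([
  [0,0,0,0,0,0,30],
  [0,0,0,0,0,0,30],
  [0,0,0,0,0,0,30],
  [0,0,0,0,0,0,30],
  [0,0,0,0,0,0,30],
  [0,0,0,0,0,0,30],
  [0,0,0,0,0,0,30],
  [0,0,0,0,0,0,30],
  [0,0,0,0,0,0,30],
  [0,0,0,0,0,0,30],
], newtons=50)

```text
time: 7.7
ee_pos: [468.0, -121.3, 5.7]
tool_rot: [-0.514, 1.57, -0.275]
wrist_force: [-0.2, -1.8, 1.3]
opening: 39.2
```

```bash
python3 - <<'E'
from h import *
t=robot.capture("side")[...,::-1].copy();R,p,s=cur();print(s["time"],p.round(1),s["wrist_force"].round(1),s["opening"])
print(np.round(proj("side",p+R.apply([0,30,0])+[0,0,0])),np.round(proj("side",p+R.apply([0,30,0])+[-4,0,30])))
k=cv2.inRange(t,(0,0,0),(50,50,50))
for r in range(180,216,3):
    c=np.nonzero(k[r,325:356])[0]+325;print(r,(c.min(),c.max(),len(c)) if len(c) else None,end=" ")
E
```

```text
7.75 [ 467.9 -121.3    5.7] [ 0.4 -1.2  0.4] 39.27743173920464
[340. 212.] [343. 201.]
180 (np.int64(325), np.int64(355), 31) 183 (np.int64(325), np.int64(355), 31) 186 (np.int64(325), np.int64(355), 31) 189 (np.int64(332), np.int64(354), 22) 192 (np.int64(337), np.int64(355), 19) 195 (np.int64(337), np.int64(355), 13) 198 (np.int64(337), np.int64(348), 12) 201 (np.int64(346), np.int64(347), 2) 204 None 207 None 210 None 213 None
```

```bash
python3 - <<'E'
from h import *
R,p,s=cur()
for d in(75,85,95):
  for z in(75.5,90,105.5):
    print(d,z,np.round(proj("side",(p+R.apply([0,d,0]))*[1,1,0]+[0,0,z]),1),end=" | ")
  print()
print("obs 337,189.3")
E
```

```text
75 75.5 [335.5 199.1] | 75 90 [336.3 192.3] | 75 105.5 [337.3 184.9] | 
85 75.5 [333.5 203. ] | 85 90 [334.4 196.2] | 85 105.5 [335.3 188.7] | 
95 75.5 [331.5 206.9] | 95 90 [332.4 200.1] | 95 105.5 [333.3 192.7] | 
obs 337,189.3
```

Gripped at 39.3 mm. The body and fingers are displaced together by about +30 mm. Next I need to know whether that lies along the tool or along world z, because it decides the pivot when tilting. I'll lift, then tilt 17°, and measure the orange blob before and after.

>>> carry_out([
  [-5,0,0,0,0,0,30],
  [-15,0,0,0,0,0,30],
  [-20,0,0,0,0,0,30],
  [-20,0,0,0,0,0,30],
  [-15,0,0,0,0,0,30],
  [-5,0,0,0,0,0,30],
  [0,0,0,0,0,0,30],
  [0,0,0,0,0,0,30],
])

```text
time: 8.55
ee_pos: [466.8, -121.1, 84.7]
tool_rot: [2.727, 1.569, 2.966]
wrist_force: [0.5, -0.5, -2.8]
opening: 39.5
```

```bash
cat > m.py <<'E'
from h import *
def look(tag):
    t=robot.capture("side")[...,::-1].copy();R,p,s=cur();print(s["time"],p.round(1),np.degrees(R.as_rotvec()).round(1),s["wrist_force"].round(1),s["opening"].round(1))
    np.save(f"pics/{tag}.npy",t);cv2.imwrite(f"pics/{tag}.png",t)
    m=cv2.inRange(cv2.cvtColor(t,cv2.COLOR_BGR2HSV),(4,150,40),(18,255,255))
    n,l,st,c=cv2.connectedComponentsWithStats(cv2.morphologyEx(m,cv2.MORPH_CLOSE,np.ones((15,15)))&255)
    print([(st[i].tolist(),c[i].round(0).tolist()) for i in range(1,n) if st[i][4]>150])
    y,x=np.nonzero(m[:,140:450]);x=x+140;return R,p,m
E
python3 - <<'E'
from m import *
R,p,m=look("lift")
# predicted near-face lower corners (module frame), two hypotheses
M=Ro.from_euler("z",13.7,degrees=True);o=np.array([463.8,-122.1,23+p[2]-5.7])
for q in([46,20,0],[-46,20,0],[-46,-20,0],[-46,20,46],[-46,-20,46],[46,20,46]):print(q,np.round(proj("side",o+M.apply(q)),1))
x0,y0=300,100;y,x=np.nonzero(m[100:215,300:400]);P=np.c_[x+300,y+100]
for v in((1,0),(-1,0),(0,1),(0,-1),(1,1),(-1,1),(1,-1)):print(v,P[np.argmax(P@v)])
E
```

```text
Traceback (most recent call last):
  File "m.py", line 3, in look
    t=robot.capture("side")[...,::-1].copy();R,p,s=cur();print(s["time"],p.round(1),np.degrees(R.as_rotvec()).round(1),s["wrist_force"].round(1),s["opening"].round(1))
                                                                                                                                                 ^^^^^^^^^^^^^^^^^^
AttributeError: 'float' object has no attribute 'round'
```

```bash
sed -i 's/s\["opening"\].round(1)/round(s["opening"],1)/' m.py
cat >> m.py <<'E'
def cmp(m,o,M,roi):
    x0,y0,x1,y1=roi
    for q in([46,20,0],[-46,20,0],[-46,-20,0],[-46,20,46],[-46,-20,46],[46,20,46]):print(q,np.round(proj("side",o+M.apply(q)),1).tolist(),end=" ")
    y,x=np.nonzero(m[y0:y1,x0:x1]);P=np.c_[x+x0,y+y0];print()
    for v in((1,0),(-1,0),(0,1),(0,-1),(1,1),(-1,1),(1,-1),(-1,-1)):print(v,P[np.argmax(P@v)],end=" ")
E
python3 - <<'E'
from m import *
R,p,m=look("lift")
cmp(m,np.array([463.8,-122.1,23+p[2]-5.7]),Ro.from_euler("z",13.7,degrees=True),(300,100,400,215))
E
```

```text
8.65 [ 466.8 -121.2   84.5] [-10.7  89.7  10.8] [ 0.5 -0.2 -3.7] 39.6
[([484, 0, 76, 47, 1543], [528.0, 12.0]), ([325, 133, 63, 41, 1222], [360.0, 156.0]), ([89, 150, 43, 23, 428], [115.0, 162.0]), ([8, 221, 83, 43, 1354], [54.0, 243.0])]
[46, 20, 0] [323.4, 160.6] [-46, 20, 0] [377.2, 174.6] [-46, -20, 0] [383.1, 160.8] [-46, 20, 46] [382.1, 151.4] [-46, -20, 46] [388.1, 137.9] [46, 20, 46] [325.6, 137.7] 
(1, 0) [387 139] (-1, 0) [325 157] (0, 1) [375 173] (0, -1) [361 100] (1, 1) [379 171] (-1, 1) [325 159] (1, -1) [386 106] (-1, -1) [345 106]
```

>>> carry_out([
  [0,0,0,0,-3,0,30],
  [0,0,0,0,-5,0,30],
  [0,0,0,0,-5,0,30],
  [0,0,0,0,-4,0,30],
  [0,0,0,0,0,0,30],
  [0,0,0,0,0,0,30],
])

```text
time: 9.25
ee_pos: [467.8, -121.4, 85.4]
tool_rot: [-0.001, 1.276, 0.238]
wrist_force: [0.4, 0.2, -2.5]
opening: 39.7
```

```bash
python3 - <<'E'
from m import *
R,p,m=look("tilt")
print(R.as_matrix().round(3))
M0=Ro.from_euler("z",13.7,degrees=True);M=M0*Ro.from_euler("y",-17,degrees=True)
p0=np.array([467.9,-121.3,85.5]);o0=np.array([463.8,-122.1,102.8])
for nm,off in(("world",np.array([0,0,0])),("tool",np.array([0,0,30.]))):
    # pivot: world-> module rotates about reported TCP shifted +30z ; tool-> about reported TCP itself
    piv=p0+([0,0,30] if nm=="world" else [0,0,0])
    o=piv+M.apply(M0.inv().apply(o0-piv));print("\n",nm,o.round(1));cmp(m,o,M,(300,80,400,215))
E
```

```text
9.3 [ 468.5 -121.3   85.6] [-8.8 72.7 11.8] [ 0.2 -0.1 -2.9] 39.6
[([477, 0, 83, 62, 2157], [525.0, 17.0]), ([330, 124, 64, 57, 935], [358.0, 160.0]), ([89, 150, 43, 23, 417], [115.0, 162.0]), ([8, 221, 83, 43, 1367], [53.0, 243.0])]
[[ 0.283 -0.237  0.929]
 [ 0.069  0.971  0.227]
 [-0.957 -0.001  0.291]]

 world [ 467.6 -121.2  102.1]
[46, 20, 0] [322.9, 153.6] [-46, 20, 0] [372.4, 179.9] [-46, -20, 0] [378.4, 166.1] [-46, 20, 46] [385.2, 160.5] [-46, -20, 46] [391.0, 146.7] [46, 20, 46] [333.1, 133.1] 
(1, 0) [393 155] (-1, 0) [330 153] (0, 1) [377 180] (0, -1) [364  98] (1, 1) [380 177] (-1, 1) [330 155] (1, -1) [390 110] (-1, -1) [364  98] 
 tool [ 459.1 -123.3  100.8]
[46, 20, 0] [327.9, 155.6] [-46, 20, 0] [377.5, 181.9] [-46, -20, 0] [383.3, 168.0] [-46, 20, 46] [390.6, 162.5] [-46, -20, 46] [396.2, 148.7] [46, 20, 46] [338.4, 135.1] 
(1, 0) [393 155] (-1, 0) [330 153] (0, 1) [377 180] (0, -1) [364  98] (1, 1) [380 177] (-1, 1) [330 155] (1, -1) [390 110] (-1, -1) [364  98]
```

The tilted blob fits the along-tool reading: the corners were predicted at (328,156) and (377,182) and seen at (330,155) and (377,180). The true fingertips therefore lie about 30 mm behind the reported TCP along the tool, and rotations pivot about the reported TCP. Now I'll compute the pre-insertion pose.

```bash
cat > k.py <<'E'
from m import *
O=np.array([-4.2,0,17.3]);RY=-4.3;RC=np.array([547.6,193.4,0])
def tcp(x,z,tilt,ref=(-37.5,0,-7),yaw=RY):
    "TCP so that module point ref sits at rail (x, y=0, z)"
    M=Ro.from_euler("z",yaw,degrees=True)*Ro.from_euler("y",-tilt,degrees=True)
    A=RC+Ro.from_euler("z",RY,degrees=True).apply([x,0,z])
    return down(yaw,tilt),A-M.apply(np.array(ref))+M.apply(-O)
def modpose():
    R,p,s=cur();M=R*down(0).inv();o=p+M.apply(O);r=Ro.from_euler("z",-RY,degrees=True)
    return r.apply(o-RC),(r*M).as_rotvec(degrees=True),r.apply(o+M.apply([-37.5,0,-7])-RC),s
E
python3 - <<'E'
from k import *
for i in range(3):robot.capture("side")
R,p,s=cur();print(p.round(2),np.degrees(R.as_rotvec()).round(2))
R1,p1=tcp(-54,44,19);print(p1.round(1))
Rc=down(13.7,17);pc=np.array([468.0,-121.3,85.6])
delta(Rc,pc,R1,p1)
up=p1+[0,0,80];print("to hover:");delta(Rc,p,R1,up);print("vertical 80 in tool axes",R1.inv().apply([0,0,-80]).round(1))
E
```

```text
[ 468.59 -121.05   85.51] [-8.75 72.66 11.8 ]
[536.4 194.2  47.8]
shift in old tool axes [ 77.4 290.4 124. ] in new [ 50.2 319.8  29.8] turn deg [17.12 -1.98 -5.56]
to hover:
shift in old tool axes [  0.6 290.3 146.8] in new [-25.7 319.5  55.4] turn deg [17.12 -1.98 -5.56]
vertical 80 in tool axes [ 75.6   0.  -26. ]
```

>>> carry_out([
  [-10,0,3,0,0,0,30],
  [-20,0,6,0,0,0,30],
  [-13,0,4,0,0,0,30],
  [0,0,0,4.28,-0.5,-1.39,30],
  [0,0,0,4.28,-0.5,-1.39,30],
  [0,0,0,4.28,-0.5,-1.39,30],
  [0,0,0,4.28,-0.5,-1.39,30],
  [0,15,2.5,0,0,0,30],
  [0,30,5,0,0,0,30],
  [0,40,7,0,0,0,30],
  [0,40,7,0,0,0,30],
  [0,40,7,0,0,0,30],
  [0,40,7,0,0,0,30],
  [0,40,7,0,0,0,30],
  [0,35,6,0,0,0,30],
  [0,25,4,0,0,0,30],
  [0,15,2,0,0,0,30],
  [0,0,0,0,0,0,30],
  [0,0,0,0,0,0,30],
  [0,0,0,0,0,0,30],
])

```text
time: 11.45
ee_pos: [542.6, 192.6, 148.1]
tool_rot: [-0.002, 1.24, -0.078]
wrist_force: [0.5, 0.1, -2.9]
opening: 39.9
```

```bash
python3 - <<'E'
from k import *
R,p,m=look("hover")
R1,p1=tcp(-54,44,19)
delta(R,p,R1,p1+[0,0,80])
o,rv,root,s=modpose();print(o.round(1),rv.round(2),root.round(1))
M=Ro.from_euler("z",RY,degrees=True)*Ro.from_rotvec(rv,degrees=True)
cmp(m,RC+Ro.from_euler("z",RY,degrees=True).apply(o),M,(140,100,330,330))
t=robot.capture("top")[...,::-1].copy();cv2.imwrite("pics/hovert.png",t)
h=cv2.inRange(cv2.cvtColor(t,cv2.COLOR_BGR2HSV),(4,150,40),(18,255,255))[150:300,60:260];y,x=np.nonzero(h);print("\ntop",len(x),(x.min()+60,x.max()+60,y.min()+150,y.max()+150) if len(x) else "")
E
```

```text
11.5 [542.7 192.6 148.2] [ 2.7 71.  -3.8] [ 0.6 -0.2 -3.1] 39.8
[([106, 150, 26, 22, 356], [118.0, 161.0]), ([170, 164, 28, 40, 341], [180.0, 188.0]), ([157, 200, 66, 57, 1729], [194.0, 229.0]), ([8, 221, 83, 43, 1358], [54.0, 243.0])]
shift in old tool axes [ 17.2   1.1 -12.6] in new [ 17.2   1.1 -12.7] turn deg [-0.09 -0.01  0.05]
[-14.5  -1.1 163.2] [ -0.03 -18.99  -0.1 ] [-47.6  -1.1 144.4]
[46, 20, 0] [143.6, 207.3] [-46, 20, 0] [193.0, 259.5] [-46, -20, 0] [218.0, 240.7] [-46, 20, 46] [196.6, 241.1] [-46, -20, 46] [223.4, 221.7] [46, 20, 46] [143.3, 185.7] 
(1, 0) [224 185] (-1, 0) [149 169] (0, 1) [192 256] (0, -1) [174 164] (1, 1) [216 240] (-1, 1) [163 227] (1, -1) [216 174] (-1, -1) [149 169] 
top 517 (np.int64(90), np.int64(130), np.int64(189), np.int64(224))
```

>>> carry_out([
  [7,0.5,-8,0,0,0,30],
  [12,0.6,-10,0,0,0,30],
  [18,0,-6.2,0,0,0,30],
  [18,0,-6.2,0,0,0,30],
  [15,0,-3.2,0,0,0,30],
  [10,0,-2.4,0,0,0,30],
  [6,0,-1.5,0,0,0,30],
  [0,0,0,0,0,0,30],
  [0,0,0,0,0,0,30],
])

```text
time: 12.45
ee_pos: [536.4, 195.2, 56.0]
tool_rot: [0.002, 1.24, -0.075]
wrist_force: [-0.0, 0.7, -2.0]
opening: 39.9
```

```bash
python3 - <<'E'
from k import *
R,p,m=look("pre_ins")
R1,p1=tcp(-54,44,19)
delta(R,p,R1,p1)
o,rv,root,s=modpose();print(o.round(1),rv.round(2),root.round(1))
M=Ro.from_euler("z",RY,degrees=True)*Ro.from_rotvec(rv,degrees=True)
cmp(m,RC+Ro.from_euler("z",RY,degrees=True).apply(o),M,(140,150,330,330))
for z in(50,):print("rail edge near/far (side px)",[np.round(proj("side",RC+Ro.from_euler("z",RY,degrees=True).apply([-35,y,z])),0).tolist() for y in(-78,-30,30,78)])
E
```

```text
12.5 [536.5 195.5  56.3] [ 2.7 71.  -3.7] [ 0.2 -0.1 -2.9] 39.8
[([89, 150, 43, 23, 423], [115.0, 162.0]), ([8, 221, 83, 43, 1363], [54.0, 243.0]), ([170, 229, 28, 21, 215], [185.0, 239.0]), ([175, 252, 56, 54, 1222], [207.0, 281.0])]
shift in old tool axes [ 8.  -1.3 -2.7] in new [ 8.  -1.3 -2.7] turn deg [-0.06 -0.05 -0.04]
[-20.8   1.3  71.3] [  0.05 -18.95  -0.05] [-54.    1.3  52.5]
[46, 20, 0] [159.1, 259.1] [-46, 20, 0] [204.0, 307.8] [-46, -20, 0] [226.1, 289.1] [-46, 20, 46] [208.0, 294.8] [-46, -20, 46] [231.5, 275.4] [46, 20, 46] [160.0, 243.3] 
(1, 0) [232 244] (-1, 0) [148 249] (0, 1) [204 305] (0, -1) [167 179] (1, 1) [226 287] (-1, 1) [180 287] (1, -1) [229 240] (-1, -1) [150 191] rail edge near/far (side px) [[242.0, 256.0], [218.0, 276.0], [185.0, 302.0], [156.0, 326.0]]
```

>>> carry_out([
  [4,-0.6,-1.4,0,0,0,30],
  [4,-0.7,-1.3,0,0,0,30],
  [0,0,0,0,0,0,30],
  [1,0,2.8,0,0,0,30],
  [1,0,2.8,0,0,0,30],
  [1,0,2.8,0,0,0,30],
  [0,0,0,0,0,0,30],
  [0,0,0,0,0,0,30],
])

```text
time: 13.3
ee_pos: [545.2, 193.4, 49.6]
tool_rot: [-0.001, 1.248, -0.074]
wrist_force: [-6.1, 1.1, 1.4]
opening: 39.5
```

```bash
python3 - <<'E'
from k import *
robot.capture("side")
o,rv,root,s=modpose();print(s["time"],o.round(1),rv.round(2),"root",root.round(1),s["wrist_force"].round(1),s["wrist_torque"].round(2))
E
```

```text
13.35 [-11.9  -0.2  64.6] [ 1.000e-02 -1.849e+01  9.000e-02] root [-45.2  -0.2  46.1] [-7.   1.2  0.8] [0.4  2.71 0.07]
```

There was contact of about 7 N, mostly along -x, with the lip tip right at the rail's edge. The lip is probably a little high and butting against the plate's side. I'll back off, check the pose in free air, and re-enter lower.

>>> carry_out([
  [-1,0,-2.8,0,0,0,30],
  [-1,0,-2.8,0,0,0,30],
  [0,0,0,0,0,0,30],
  [0,0,0,0,0,0,30],
  [0,0,0,0,0,0,30],
])

```text
time: 13.85
ee_pos: [540.4, 194.0, 50.2]
tool_rot: [0.001, 1.247, -0.073]
wrist_force: [0.0, -0.6, -2.2]
opening: 39.6
```

```bash
python3 - <<'E'
from k import *
R,p,m=look("back")
o,rv,root,s=modpose();print(s["time"],o.round(1),rv.round(2),"root",root.round(1),s["wrist_force"].round(1),s["wrist_torque"].round(2))
M=Ro.from_euler("z",RY,degrees=True)*Ro.from_rotvec(rv,degrees=True)
cmp(m,RC+Ro.from_euler("z",RY,degrees=True).apply(o),M,(160,150,330,340))
E
```

```text
13.9 [540.3 193.9  50.1] [ 2.7 71.4 -3.7] [ 0.2  0.5 -1.9] 39.6
[([90, 150, 42, 23, 422], [115.0, 162.0]), ([8, 221, 83, 43, 1360], [54.0, 243.0]), ([168, 232, 30, 19, 183], [185.0, 241.0]), ([173, 252, 56, 54, 1195], [207.0, 282.0])]
13.9 [-16.8  -0.   65.2] [  0.02 -18.56   0.06] root [-50.1  -0.   46.6] [ 0.2  0.5 -1.9] [0.06 0.9  0.02]
[46, 20, 0] [158.9, 260.0] [-46, 20, 0] [203.3, 307.9] [-46, -20, 0] [225.2, 289.4] [-46, 20, 46] [207.1, 294.9] [-46, -20, 46] [230.3, 275.7] [46, 20, 46] [159.6, 244.3] 
(1, 0) [231 246] (-1, 0) [160 184] (0, 1) [203 305] (0, -1) [164 181] (1, 1) [224 289] (-1, 1) [180 288] (1, -1) [226 240] (-1, -1) [160 184]
```

>>> carry_out([
  [1.4,0,-0.5,0,-0.5,0,30],
  [1.4,0,-0.5,0,0,0,30],
  [0,0,0,0,0,0,30],
  [0,0,0,0,0,0,30],
])

```text
time: 14.3
ee_pos: [541.2, 193.7, 49.9]
tool_rot: [-0.0, 1.245, -0.073]
wrist_force: [-0.1, 0.1, -3.6]
opening: 39.7
```

```bash
python3 - <<'E'
from k import *
o,rv,root,s=modpose();print(s["time"],o.round(1),rv.round(2),"root",root.round(1),s["wrist_force"].round(1),s["wrist_torque"].round(2),s["qpos"].round(3))
E
```

```text
14.3 [-15.9  -0.2  65. ] [ 1.000e-02 -1.869e+01  1.100e-01] root [-49.2  -0.3  46.3] [-0.1  0.1 -3.6] [ 0.06  0.9  -0.  ] [ 0.659  0.321 -0.806  0.842 -0.291 -3.096]
```

Joint 6 is at -3.096 against a limit of ±3.1, so the arm could not reach the commanded tilt and height. I'll check the wrist geometry for a small yaw allowance against mounting the other way round.

```bash
python3 - <<'E'
from h import *
Rx=lambda a:Ro.from_euler("x",a);Ry=lambda a:Ro.from_euler("y",a);Rz=lambda a:Ro.from_euler("z",a)
R,p,s=cur();q=s["qpos"]
def fk(q):   # forearm x axis; wrist roll-pitch-roll
    return Rz(q[0])*Ry(q[1]-q[2])*Rx(q[3])*Ry(-q[4])*Rx(q[5])
E=fk(q).inv()*R;print("resid",E.as_rotvec(degrees=True).round(2))
best=None
import itertools
for s4,s6 in itertools.product((1,-1),(1,-1)):
    f=lambda q:Rz(q[0])*Ry(q[1]-q[2])*Rx(s4*q[3])*Ry(-q[4])*Rx(s6*q[5])
    print(s4,s6,(f(q).inv()*R).as_rotvec(degrees=True).round(2))
q0=q
# general: decompose for wanted R
def wrist(j1,b,Rw,s4,s6,C):
    W=(Rz(j1)*Ry(b)).inv()*Rw*C.inv()
    a=W.as_euler("XYX");return a
for s4,s6 in((-1,-1),(1,1),(1,-1),(-1,1)):
    f=Rz(q[0])*Ry(q[1]-q[2])*Rx(s4*q[3])*Ry(-q[4])*Rx(s6*q[5]);C=f.inv()*R
    if abs(np.degrees(C.as_rotvec())[1:]).max()<2:
        for yaw,t,dj in((-4.3,18.7,0),(-4.3,20,0),(-4.3,17,0),(-4.3,10,0),(-4.3,0,0),(1,19,0),(3,19,0),(3,20,0),(5,19,0),(175.7,19,0),(175.7,19,-.25)):
            b=q[1]-q[2];a=wrist(q[0]+dj,b,down(yaw,t),s4,s6,C);a=np.array([s4*a[0],-a[1],s6*a[2]])
            alt=np.array([a[0]+np.pi*np.sign(-a[0]),-a[1],a[2]+np.pi*np.sign(-a[2])]);print(yaw,t,dj,a.round(2),alt.round(2))
E
```

```text
resid [166.99  25.97 -25.97]
1 1 [166.99  25.97 -25.97]
1 -1 [171.95  27.85 -25.44]
-1 1 [-95.18  -0.     0.  ]
-1 -1 [-90.  -0.   0.]
-4.3 18.7 0 [ 0.84 -0.29 -3.1 ] [-2.3   0.29  0.04]
-4.3 20 0 [ 0.92 -0.29  3.11] [-2.22  0.29 -0.03]
-4.3 17 0 [ 0.74 -0.29 -3.  ] [-2.4   0.29  0.14]
-4.3 10 0 [ 0.36 -0.33 -2.64] [-2.78  0.33  0.5 ]
-4.3 0 0 [-0.   -0.44 -2.3 ] [3.14 0.44 0.84]
1 19 0 [ 0.85 -0.26 -3.02] [-2.29  0.26  0.12]
3 19 0 [ 0.85 -0.25 -2.98] [-2.29  0.25  0.16]
3 20 0 [ 0.92 -0.25 -3.05] [-2.22  0.25  0.09]
5 19 0 [ 0.84 -0.24 -2.94] [-2.3   0.24  0.2 ]
175.7 19 0 [-0.34 -0.72  1.12] [ 2.81  0.72 -2.02]
175.7 19 -0.25 [-0.22 -0.75  1.27] [ 2.92  0.75 -1.87]
-4.3 18.7 0 [ 0.84 -0.29 -3.09] [-2.3   0.29  0.05]
-4.3 20 0 [ 0.92 -0.29 -3.02] [-2.22  0.29  0.12]
-4.3 17 0 [ 0.74 -0.29  3.09] [-2.4   0.29 -0.05]
-4.3 10 0 [ 0.36 -0.33  2.73] [-2.78  0.33 -0.41]
-4.3 0 0 [-0.   -0.44  2.39] [ 0.    0.44 -0.75]
1 19 0 [ 0.85 -0.26  3.11] [-2.29  0.26 -0.03]
3 19 0 [ 0.85 -0.25  3.07] [-2.29  0.25 -0.07]
3 20 0 [ 0.92 -0.25  3.14] [-2.22  0.25 -0.  ]
5 19 0 [ 0.84 -0.24  3.03] [-2.3   0.24 -0.11]
175.7 19 0 [-0.34 -0.72 -1.03] [2.81 0.72 2.11]
175.7 19 -0.25 [-0.22 -0.75 -1.18] [2.92 0.75 1.96]
```

The wrist model fits exactly. At this tilt, 4° of yaw (square is needed only to 10°) brings joint 6 back to about -2.98. I'll use world yaw 0 and tilt 18 for hooking, then square up while rocking down.

```bash
python3 - <<'E'
from k import *
R,p,s=cur();R1,p1=tcp(-51,43.8,18,yaw=0);delta(R,p,R1,p1)
print("rail x step 10 in tool",R1.inv().apply(Ro.from_euler("z",RY,degrees=True).apply([10,0,0])).round(2))
E
```

```text
shift in old tool axes [ 2.3  3.4 -2.8] in new [ 2.4  3.5 -2.5] turn deg [-3.97  0.69  1.33]
rail x step 10 in tool [ 3.08 -0.75  9.48]
```

>>> carry_out([
  [0,0,0,-2,0.35,0.67,30],
  [0,0,0,-2,0.35,0.67,30],
  [0.4,1.8,-2.5,0,0,0,30],
  [2,1.7,0,0,0,0,30],
  [0,0,0,0,0,0,30],
  [0,0,0,0,0,0,30],
  [0,0,0,0,0,0,30],
])

```text
time: 15.0
ee_pos: [539.5, 197.2, 46.9]
tool_rot: [0.0, 1.257, 0.001]
wrist_force: [-0.2, -0.9, -3.0]
opening: 39.9
```

```bash
python3 - <<'E'
from k import *
R,p,s=cur();R1,p1=tcp(-51,43.8,18,yaw=0);delta(R,p,R1,p1)
o,rv,root,s=modpose();print(s["time"],o.round(1),rv.round(2),"root",root.round(1),s["wrist_force"].round(1),s["qpos"].round(3))
E
```

```text
shift in old tool axes [0. 0. 0.] in new [0. 0. 0.] turn deg [ 0.03 -0.01 -0.01]
15.0 [-17.6   2.5  62.1] [  0.68 -17.98   4.3 ] root [-51.   -0.1  43.8] [-0.2 -0.9 -3. ] [ 0.667  0.325 -0.793  0.769 -0.278 -2.962]
```

Exactly on target (root at -51, 43.8). Inserting 11 mm in small steps.

>>> carry_out([
  [0.62,-0.15,1.9,0,0,0,30],
  [0.62,-0.15,1.9,0,0,0,30],
  [0.62,-0.15,1.9,0,0,0,30],
  [0.62,-0.15,1.9,0,0,0,30],
  [0.62,-0.15,1.9,0,0,0,30],
  [0.3,-0.08,0.95,0,0,0,30],
  [0,0,0,0,0,0,30],
  [0,0,0,0,0,0,30],
])

```text
time: 15.8
ee_pos: [550.5, 196.4, 46.9]
tool_rot: [0.0, 1.257, 0.001]
wrist_force: [0.4, 0.6, -3.0]
opening: 39.9
```

```bash
python3 - <<'E'
from k import *
o,rv,root,s=modpose();print(s["time"],o.round(1),rv.round(2),"root",root.round(1),s["wrist_force"].round(1),s["wrist_torque"].round(2),s["qpos"].round(3)[3:])
E
```

```text
15.8 [-6.6  2.5 62.1] [  0.69 -17.98   4.3 ] root [-40.   -0.   43.8] [ 0.4  0.6 -3. ] [0.06 0.85 0.01] [ 0.728 -0.288 -2.914]
```

No contact and the lip is 7 mm under the edge. Continuing gently to the leg.

>>> carry_out([
  [0.31,-0.08,0.95,0,0,0,30],
  [0.31,-0.08,0.95,0,0,0,30],
  [0.31,-0.08,0.95,0,0,0,30],
  [0,0,0,0,0,0,30],
  [0,0,0,0,0,0,30],
])

```text
time: 16.3
ee_pos: [553.6, 196.2, 47.0]
tool_rot: [0.0, 1.257, 0.001]
wrist_force: [-0.5, 0.6, -2.9]
opening: 39.8
```

```bash
python3 - <<'E'
from k import *
o,rv,root,s=modpose();print(s["time"],o.round(1),rv.round(2),"root",root.round(1),s["wrist_force"].round(1),s["wrist_torque"].round(2),s["qpos"].round(3)[3:])
# rock-down plan: keep underside corner point near rail edge; poses at decreasing tilt
for t,yaw in((18,0),(14,-1),(10,-2),(6,-3),(3,-4),(1,-4.3)):
    # module point (-36,0,0) pivot: rail (-35,?) 
    R1,p1=tcp(-36.3,43.8,18,yaw=0) if t==18 else tcp(-35.2,50.8,t,ref=(-36.2,0,0),yaw=yaw)
    print(t,p1.round(1))
E
```

```text
16.3 [-3.6  2.5 62.1] [  0.69 -17.98   4.31] root [-37.    0.   43.9] [-0.5  0.6 -2.9] [0.01 0.95 0.05] [ 0.718 -0.291 -2.901]
18 [554.2 196.1  46.9]
14 [555.9 195.3  43.8]
10 [555.3 194.5  40.8]
6 [554.4 193.8  37.8]
3 [553.6 193.2  35.6]
1 [553.1 193.   34.2]
```

```bash
python3 - <<'E'
from k import *
R,p,s=cur()
for t,yaw in((14,-1),(10,-2),(6,-3),(3,-4),(0,-4.3)):
    R1,p1=tcp(-35.2,50.8 if t else 50,t,ref=(-36.2,0,0),yaw=yaw);print(t,end=" ");delta(R,p,R1,p1);R,p=R1,p1
E
```

```text
14 shift in old tool axes [ 3.7 -0.9  1.2] in new [ 3.6 -0.9  1.5] turn deg [ 1.    3.99 -0.29]
10 shift in old tool axes [ 2.8 -0.7 -1.3] in new [ 2.9 -0.8 -1.1] turn deg [ 0.98  4.   -0.21]
6 shift in old tool axes [ 2.8 -0.7 -1.3] in new [ 2.9 -0.7 -1.1] turn deg [ 0.99  4.   -0.14]
3 shift in old tool axes [ 2.1 -0.7 -1. ] in new [ 2.1 -0.7 -0.8] turn deg [ 1.    3.   -0.08]
0 shift in old tool axes [ 2.9 -0.2 -1. ] in new [ 2.9 -0.2 -0.8] turn deg [ 0.3   3.   -0.01]
```

>>> carry_out([
  [1.9,-0.45,0.6,0.5,2,-0.15,30],
  [1.8,-0.45,0.7,0.5,2,-0.15,30],
  [1.4,-0.35,-0.6,0.5,2,-0.1,30],
  [1.4,-0.35,-0.6,0.5,2,-0.1,30],
  [0,0,0,0,0,0,30],
  [0,0,0,0,0,0,30],
], newtons=60)

```text
time: 16.9
ee_pos: [556.0, 195.2, 41.1]
tool_rot: [0.008, 1.394, -0.027]
wrist_force: [1.0, 1.1, -2.2]
opening: 39.5
```

```bash
python3 - <<'E'
from k import *
o,rv,root,s=modpose();print(s["time"],o.round(1),rv.round(2),"root",root.round(1),s["wrist_force"].round(1),s["wrist_torque"].round(2),s["qpos"].round(3)[3:])
E
```

```text
16.9 [ 1.1  2.2 57.4] [  0.29 -10.11   2.3 ] root [-34.5   0.7  43.9] [ 1.   1.1 -2.2] [ 0.26 -0.03  0.04] [ 0.22  -0.544 -2.46 ]
```

>>> carry_out([
  [1.4,-0.35,-0.7,0.5,2,-0.1,30],
  [1.4,-0.35,-0.7,0.5,2,-0.05,30],
  [0,0,0,0,0,0,30],
  [1,-0.35,-0.5,0.5,1.5,0,30],
  [0,0,0,0,0,0,30],
])

```text
time: 17.4
ee_pos: [555.4, 193.9, 37.6]
tool_rot: [0.024, 1.489, -0.038]
wrist_force: [2.3, 0.4, 0.7]
opening: 39.7
```

```bash
python3 - <<'E'
from k import *
o,rv,root,s=modpose();print(s["time"],o.round(1),rv.round(2),"root",root.round(1),s["wrist_force"].round(1),s["wrist_torque"].round(2),s["qpos"].round(3)[3:])
E
```

```text
17.4 [ 2.2  1.  54.5] [ 0.14 -4.71  0.78] root [-34.6   0.5  44.4] [2.3 0.4 0.7] [ 0.13 -0.67  0.02] [ 0.081 -0.688 -2.334]
```

Foot ramp is loading up (about 4 N). Rocking on through level with a small overpress.

>>> carry_out([
  [1,-0.2,-0.5,0.4,1.5,0,30],
  [1,-0.1,-0.5,0.2,1.2,0,30],
  [1,-0.1,-0.5,0.2,1.2,0,30],
  [0,0,0,0,0,0,30],
  [0,0,0,0,0,0,30],
])

```text
time: 17.9
ee_pos: [551.6, 192.7, 33.0]
tool_rot: [0.01, 1.562, -0.066]
wrist_force: [-0.7, -1.0, -1.8]
opening: 39.4
```

```bash
python3 - <<'E'
from k import *
o,rv,root,s=modpose();print(s["time"],o.round(1),rv.round(2),"root",root.round(1),s["wrist_force"].round(1),s["wrist_torque"].round(2),s["qpos"].round(3)[3:])
E
```

```text
17.9 [-0.3 -0.4 50.3] [ 0.   -0.49 -0.06] root [-37.7  -0.4  42.9] [-0.7 -1.  -1.8] [-0.05 -0.04  0.02] [ 0.008 -0.785 -2.269]
```

>>> carry_out([
  [0.5,0,0,0,0.3,0,30],
  [0.5,0,0,0,0.2,0,30],
  [0.5,0,0,0,0,0,30],
  [0,0,0,0,0,0,30],
])

```text
time: 18.3
ee_pos: [551.5, 192.7, 33.1]
tool_rot: [3.055, 1.571, 2.98]
wrist_force: [-4.8, -1.2, 6.3]
opening: 39.6
```

```bash
python3 - <<'E'
from k import *
o,rv,root,s=modpose();print(s["time"],o.round(1),rv.round(2),s["wrist_force"].round(1),s["wrist_torque"].round(2))
E
```

```text
18.3 [-0.3 -0.4 50.4] [ 0.    0.01 -0.02] [-4.8 -1.2  6.3] [-0.35  1.24  0.03]
```

Level at z ≈ 50.4, with about 9 N of firm support. Releasing and retreating straight up.

>>> carry_out([
  [-1,0,0,0,0,0,30],
  [0,0,0,0,0,0,80],
  [0,0,0,0,0,0,80],
  [0,0,0,0,0,0,80],
  [0,0,0,0,0,0,80],
  [0,0,0,0,0,0,80],
  [-10,0,0,0,0,0,80],
  [-20,0,0,0,0,0,80],
  [-30,0,0,0,0,0,80],
  [-40,0,0,0,0,0,80],
  [-40,0,0,0,0,0,80],
  [0,0,-40,0,0,0,80],
  [0,-40,-40,0,0,0,80],
  [0,-45,-20,0,0,0,80],
  [0,-45,0,0,0,0,80],
  [0,-45,0,0,0,0,80],
  [0,-45,0,0,0,0,80],
  [0,-30,0,0,0,0,80],
  [0,0,0,0,0,0,80],
])

```text
time: 20.2
ee_pos: [438.1, -47.0, 173.5]
tool_rot: [0.549, 1.568, 0.469]
wrist_force: [0.4, 1.3, 0.4]
opening: 79.9
```

```bash
python3 - <<'E'
from k import *
R,p,m=look("end")
t=cv2.imread("pics/end.png");q=robot.capture("top")[...,::-1].copy();cv2.imwrite("pics/endt.png",q)
r=Ro.from_euler("z",RY,degrees=True)
for z in(0,):cmp(m,RC+r.apply([0,0,50]),r,(100,200,300,360))
A=cv2.resize(t[200:350,90:270],(480,400),interpolation=cv2.INTER_CUBIC);B=cv2.resize(q[160:280,50:146],(320,400),interpolation=cv2.INTER_CUBIC)
cv2.imwrite("pics/endz.png",np.hstack([A,cv2.resize(q[165:265,95:195],(320,400)) ]))
mt=cv2.inRange(cv2.cvtColor(q,cv2.COLOR_BGR2HSV),(5,150,90),(18,255,255));mt[:,:95]=0;mt[:,230:]=0;mt[:160]=0;mt=cv2.morphologyEx(mt,cv2.MORPH_CLOSE,np.ones((9,9)))
c=max(cv2.findContours(mt,0,2)[0],key=cv2.contourArea);b=cv2.boxPoints(cv2.minAreaRect(c));print("\n",cv2.contourArea(c));w=np.array([onz("top",u,96) for u in b]);print((r.inv().apply(w-RC)).round(1))
E
```

```text
20.25 [438.6 -45.7 173.5] [ 3.6 89.8 -3.5] [ 0.3  0.2 -0.8] 80.1
[([487, 0, 73, 42, 1575], [530.0, 12.0]), ([89, 150, 43, 23, 423], [115.0, 162.0]), ([8, 221, 83, 43, 1353], [54.0, 243.0]), ([150, 236, 67, 65, 2355], [185.0, 267.0])]
[46, 20, 0] [154.6, 266.3] [-46, 20, 0] [196.3, 302.1] [-46, -20, 0] [218.1, 284.0] [-46, 20, 46] [191.7, 281.4] [-46, -20, 46] [214.9, 263.1] [46, 20, 46] [148.1, 245.3] 
(1, 0) [216 278] (-1, 0) [150 246] (0, 1) [196 300] (0, -1) [178 236] (1, 1) [216 284] (-1, 1) [156 265] (1, -1) [213 263] (-1, -1) [151 245] 
 1126.0
[[-42.3  21.1  96. ]
 [ 43.7  18.5  96. ]
 [ 41.  -26.8  96. ]
 [-44.8 -23.8  96. ]]
```

View pics/endz.png

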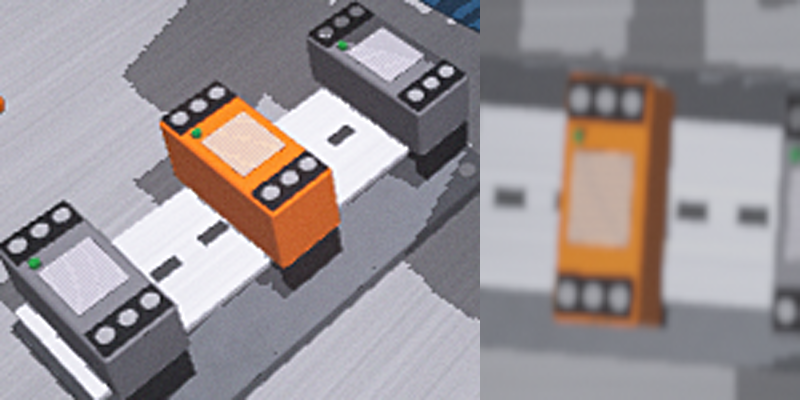

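The last view shows the orange module flat on the rail, square, with hook and foot ends level in both views. As a numeric check on the snap, I'll fit the case's long lower edge and compare its slope with the level prediction. An unsnapped foot end would be at least 3 mm high.

```bash
python3 - <<'E'
from k import *
t=cv2.imread("pics/end.png");m=cv2.inRange(cv2.cvtColor(t,cv2.COLOR_BGR2HSV),(4,150,40),(18,255,255));m[:230]=0;m[310:]=0
X=np.arange(160,194);Y=np.array([np.nonzero(m[:,x])[0].max() for x in X]);f=np.polyfit(X,Y,1);r=Y-np.polyval(f,X);g=abs(r)<1.5;f=np.polyfit(X[g],Y[g],1);print("obs slope",f[0].round(4),np.std((Y-np.polyval(f,X))[g]).round(2))
Z=Ro.from_euler("z",RY,degrees=True)
for tl in(0,1,2.4,4):
    M=Z*Ro.from_euler("y",-tl,degrees=True);o=RC+Z.apply([-40,0,50])+M.apply([40,0,0])
    a,b=[np.array(proj("side",o+M.apply(c))) for c in([46,20,0],[-46,20,0])];print(tl,((b-a)[1]/(b-a)[0]).round(4))
E
```

```text
obs slope 0.8539 0.3
0 0.8586
1 0.8709
2.4 0.888
4 0.9074
```

```bash
python3 - <<'E'
from m import *
a=cv2.imread("pics/top0.png");b=cv2.imread("pics/endt.png")
for im in(a,b):
    m=cv2.inRange(cv2.cvtColor(im,cv2.COLOR_BGR2HSV),(110,170,60),(130,255,255));m[:,:410]=0
    M=cv2.moments(m,True);print(M["m00"],M["m10"]/max(M["m00"],1),M["m01"]/max(M["m00"],1))
print(robot.finish_job())
E
```

```text
258.0 435.3139534883721 250.3217054263566
84.0 435.2857142857143 242.47619047619048
the job is handed in; nothing more can be done
None
```

The orange module is mounted on the rail between the two grey modules, released, and handed in at about 20 s. I hooked its lip under the rail edge nearest the robot, then rocked it down.

**Checks that support a good seat**
- **Rock-down:** the force on the foot ramp built to about 4 N, then dropped away, as it would on a snap. Pressed again, the module stopped level at about z 50.4 mm, supported with about 9 N.
- **After release:** the slope of its long lower edge matched a level case to about 0.4°. An unsnapped foot would have shown at least 2.4°.
- **Position:** the case corners matched the home position to within about 3 px. From the top view it is within about 1 mm of centre across the rail and 3 mm along it, though that mask also includes part of a side face.

**What disagreed or remains unsure**
- **Fingertip position:** the camera showed the fingertips about 30 mm behind the reported TCP, along the tool. I worked relative to the pickup pose, so this cancelled out.
- **Camera heights:** both cameras read about 2–3 mm high.
- **First insertion:** it butted against the rail's edge with about 7 N because joint 6 had reached its limit. I backed off, yawed about 4°, inserted freely, and squared up again on the way down.
- **White foot:** it is hidden from both cameras, so the snap is inferred from the force and level checks.
- **Blue module:** my last image check was inconclusive. Its mask shrank from 258 to 84 pixels and its centre moved 8 px in one direction. The arm parked nearby or its shadow may explain that. I never commanded a move into the blue module, and the forces gave no sign of contact.

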